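# Open the glass-row keeper

### The job

The ratchet keeper on the worktop closes a row of two upside-down glasses between its fixed plate and its sliding jaw. With a fingertip press the release tab on the jaw down, and with the tab kept down push the jaw back along its bar, away from the glasses, until it stands fully home against the end stop, then take the hand away. Do not use force, do not lift or carry anything, and leave the glasses and the other things on the worktop where they stand.

Things in the scene. Friction and masses are not known exactly. Their poses are not given: they have to be found in the camera images.
- rack: The keeper, fixed: wooden board 430 x 150 x 8 mm, toothed steel bar along it (14 mm wide, teeth to 42 mm above the worktop). Origin: on the worktop under the bar's middle. x: level along the bar from the fixed plate (x = -192 mm, 64 mm high) to the end stop (x = +192 mm, 56 mm high), the way the jaw is to be pushed. y: across; the glasses stand on the board at -y, the side away from the robot.
- jaw (a joint): Travel of the sliding jaw, m: grows towards the end stop; 0.16 = fully home. Slides with about 1.5 N of friction when the ratchet is off. With the tab up a pawl locks it against that push (up to 8 mm of play). Over the bar it carries the tab and behind it the push plate; its jaw plate, 62 mm high, reaches to -y, 23 to 31 mm from the tab's middle towards the glasses, which are 1 cm or more beyond it.
- tab (a joint): Turn of the release tab, rad: 0 = up, ratchet on; 0.22 = pressed to its stop. The ratchet is off above 0.11. Sprung: it rises as soon as it is let go, so it must stay pressed while the jaw is pushed. It may rest up to 0.1 if the pawl sits on a tooth.
- tab_pad (a point): Middle of the top of the release tab, a ribbed steel pad 28 mm along the bar, 36 mm across, 62 mm above the worktop when up. Press it straight down: ratchet off after about 5 mm, stop at 9.5 mm, good depth 7 mm (top at 55 mm); 3 N to start, 6 N fully down. Its hinge lies 44 mm further towards the end stop and 12 mm lower. Free above and on the robot's side.
- push_face (a point): Middle of the push plate's face that looks towards the glasses: upright black plate 44 mm wide across the bar, 8 mm thick, from 66 to 102 mm above the worktop. It rises 16 mm from the tab's middle, 2 mm past the tab's far edge, so a fingertip that holds the tab down and moves towards the end stop meets it and pushes the jaw.
- end_stop (a point): Middle of the end stop's face towards the jaw, 45 mm above the worktop. With the jaw fully home the push face is 60 mm short of it.
- row_glass_a_mid (a point): Centre (half-way up) of the glass in the row next to the fixed plate: 62 mm across, 83 mm high, upside down on the board. To be left alone.
- row_glass_b_mid (a point): Centre (half-way up) of the glass in the row next to the sliding jaw: 62 mm across, 83 mm high, upside down on the board. To be left alone.
- sugar_mid (a point): Centre (half-way up) of the sugar pot: chrome, 66 mm across, 67 mm high, stands beyond the end stop. To be left alone.
- spoon_mid (a point): Centre (half-way up) of the teaspoon: 133 x 27 x 13 mm, lies on the worktop on the robot's side of the keeper. To be left alone.
- dosing_mid (a point): Centre (half-way up) of the dosing cup: steel cup, 59 mm across, 52 mm high, stands on the robot's side of the keeper. To be left alone.
There are look-alikes about, which are no part of the job. What is shaped like the part that bears row_glass_a_mid but orange is not meant.

How it is judged:
By the outcome, as a careful person would: the job done as asked, in the order asked, and still so for the second after the job is handed in, with the robot touching nothing.
It also fails if it takes over 32 s, if anything falls off the work surface, if the arm or the gripper's body presses on something with over 40 N, if the wrist force passes 120 N, or if a joint passes its speed limit or range.

### The arm

A 6-joint arm with a two-finger parallel gripper is mounted at the origin on a cart in front of the work surface, level with it; the furniture and walls round the work are solid. World frame = base frame: x ahead of the robot, y to its left, z up, the work surface at z = 0. Lengths are in m, angles in rad, forces in N, time in s.
With the tool pointing down it reaches from about 0.25 to 0.725 m from the base axis. Payload 4 kg.
Tool frame: the origin (TCP) lies between the finger pads; the fingertips stand 17 mm ahead of it and the grasp point (between the pads) lies 2 mm behind it; z points along the fingers, x is the direction in which the jaws open and shut, and the axes are right-handed (so a half turn about z gives the same grasp; the last joint's range is limited). The gripper opens to 85 mm and grips with 20 to 120 N. Pads are 22 mm wide; open, the fingers measure 114 mm over their backs; the gripper's body (76 mm by 85 mm) begins 54 mm behind the grasp point. The pads swing forward as they close: fully open they stand 13 mm farther back than shut.
Start: joints at [-1.33, 0.241, 0.005, 1.335, 0, 1.571], TCP at [0.119, -0.486, 0.248] pointing down, gripper open.
Joint ranges: [-2.72, 2.72], [-1.05, 1.87], [-1.09, 1.28], [-1.99, 2.15], [-1.42, 1.44], [-3.14, 3.14]. Speed limits (rad/s): [2.79, 2.79, 3.14, 3.14, 3.14, 3.14].

### API

Orientations are given as a unit quaternion [x, y, z, w].
In Python, from workcell import telemetry, cams, workorder gives the robot as it stands. The module is installed in compiled form; this text tells all that it offers.
- The arm moves only by the tool apply_moves, never from a script. Its argument "moves" is a list that holds one entry, the list of rows, each a list of 4 numbers: the shift along the tool's x, y, z in mm, then the turn about the tool's z in degrees. A call has exactly 10 rows; each row shifts and turns the pose as measured when the row begins, along the tool's axes as they then stand; what a row does not reach is not made up. A row lasts 1/10 s, in which the tool goes at most 50 mm and 8.59 degrees, less where a joint would pass 70% of its speed; a pose out of reach is approached as far as the arm can. A call with a gripper value outside its range is refused whole. "hand" is the gripper's target within -1 to 1 (fully open at 1, half-way at 0, shut at -1), set as the call begins (left out, the last holds). The fingers move at their own pace and stop on an object; the grip force is fixed at half the most. Time passes only in rows, so rows that do not move let the fingers close, or fill a call up. It gives the time, the measured TCP pose, the force and the opening at its end, in the units of the state.
- telemetry.get_obs(): the state, without advancing time (a new reading comes with each control period).
- cams.camera(name): name is "scene" or "side" or "wrist"; returns a dict with "color" (384x512x3 uint8, red, green, blue), "fovy" (degrees; the focal length in pixels is half the picture's height over the tangent of half this angle, whatever the lens; pixels are square), "cx", "cy" (the principal point, pixels), "k1" (the pictures are not rectified: a ray, as slopes to the right and down, at radius r is drawn at 1 + k1 r^2 times it, then the intrinsics apply), "camera_from_world" (4x4, takes a point from world to camera coordinates). Camera axes: x right, y down, z forward; pixel columns grow to the right and rows downward; lengths in m; the calibration is good to about 2 mm. A picture is of the moment at which its call begins. There is no depth.
- workorder.job_done(): hands the job in, once; it reports no verdict.
The state is a dict: "clock": time; "joint_pos": joint angles; "joint_vel": joint speeds; "tau": joint torques, N m; "eef_pos": TCP position; "tool_rot": TCP orientation; "ft_force": force on the tool from outside, world axes, zero at the start; "ft_torque": the same for the moment, N m; "grip_width": finger opening in m.
Only numpy, scipy, OpenCV 4.12 (cv2) and the standard library are available. Lean on these libraries where they do the work, as an engineer would, in place of code of your own. Each camera call takes 0.05 s, during which the arm holds its last target. There are 200 camera calls.

## Working session

There is one attempt and no reset: what is moved stays moved. The work goes in short steps, Python scripts to look and compute and a tool call to move; the robot and the scene stay as the last step left them, time stands still between calls to the robot, and variables do not carry over. Pictures are saved under pics/ and viewed, about 8 in all and at most 12, crops included, and the job is handed in when it is done.

Besides the shell and the picture viewer there is one more tool, called after "Request:" by a JSON object that holds its "method" and its "body", one argument or row to a line. apply_moves: Moves the arm, as the interface text tells. Its arguments: {"type":"object","properties":{"moves":{"type":"array"},"hand":{"type":"number"}},"required":["moves"]}

```bash
mkdir -p pics; cat > h.py <<'E'
import numpy as np, cv2
from workcell import telemetry, cams, workorder
def snap(name,fn,scale=1.5):
    c=cams.camera(name); np.save('pics/'+fn+'.npy',c,allow_pickle=True)
    im=cv2.cvtColor(c['color'],cv2.COLOR_RGB2BGR); cv2.imwrite('pics/'+fn+'.png',cv2.resize(im,None,fx=scale,fy=scale,interpolation=cv2.INTER_CUBIC)); return c
def load(fn): return np.load('pics/'+fn+'.npy',allow_pickle=True).item()
def K(c):
    f=192/np.tan(np.radians(c['fovy'])/2); return np.array([[f,0,c['cx']],[0,f,c['cy']],[0,0,1]]),np.array([c['k1'],0,0,0,0.])
def ray(c,uv):
    k,d=K(c); p=cv2.undistortPointsIter(np.array([[uv]],float),k,d,None,None,(3,50,1e-9))[0,0]
    T=np.array(c['camera_from_world']);R=T[:3,:3]; return -R.T@T[:3,3], R.T@np.array([p[0],p[1],1])
def onz(c,uv,z):
    o,r=ray(c,uv); return o+r*(z-o[2])/r[2]
def proj(c,P):
    k,d=K(c);T=np.array(c['camera_from_world']); return cv2.projectPoints(np.array(P,float).reshape(-1,1,3),cv2.Rodrigues(T[:3,:3])[0],T[:3,3],k,d)[0][:,0]
def tri(obs):
    A=np.zeros((3,3));b=np.zeros(3)
    for c,uv in obs:
        o,r=ray(c,uv);r/=np.linalg.norm(r);M=np.eye(3)-np.outer(r,r);A+=M;b+=M@o
    return np.linalg.solve(A,b)
def crop(fn,out,u0,u1,v0,v1,s):
    im=cv2.imread('pics/'+fn+'.png') ; im=cv2.cvtColor(load(fn)['color'],cv2.COLOR_RGB2BGR)[v0:v1,u0:u1]
    cv2.imwrite('pics/'+out+'.png',cv2.resize(im,None,fx=s,fy=s,interpolation=cv2.INTER_CUBIC))
E
python3 -c "
from h import *
for n in ['scene','side']:
    c=snap(n,n+'0'); print(n,c['fovy'],c['k1'],onz(c,(256,192),0))
print(telemetry.get_obs())"
```

```text
scene 45.5871966532578 -0.1253249491771799 [0.63535317 0.022712   0.        ]
side 52.169579497251334 0.04633537172998017 [0.53869981 0.14950572 0.        ]
{'clock': 0.1, 'joint_pos': array([-1.32997933e+00,  2.41365588e-01,  3.86934564e-03,  1.33519777e+00,
        5.32569244e-06,  1.57078744e+00]), 'joint_vel': array([ 6.14012023e-04, -1.30007604e-03,  3.07180880e-03, -6.73645538e-05,
       -6.04259146e-04, -1.45113078e-03]), 'tau': array([ 7.97664279e-05, -3.73138618e+01,  2.53009987e+01,  1.08754853e-02,
       -1.21332632e-04,  5.56230475e-06]), 'eef_pos': array([ 0.11912367, -0.48505881,  0.24749195]), 'tool_rot': array([ 7.86925549e-01, -6.17047226e-01, -7.45019201e-04, -5.87582025e-04]), 'ft_force': array([ 0.69087971, -0.32254542,  0.9373653 ]), 'ft_torque': array([ 0.01543461, -0.01327229, -0.0327309 ]), 'grip_width': 0.08550066472764896}
```

View pics/scene0.png

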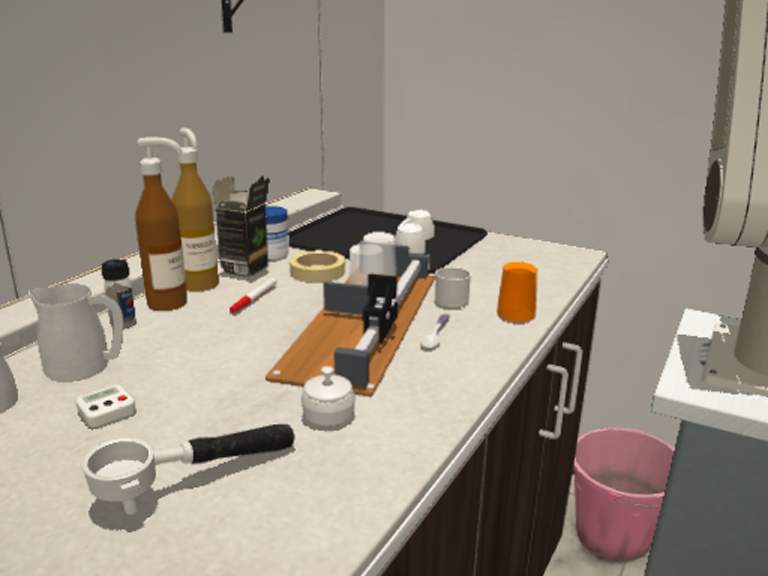

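View pics/side0.png

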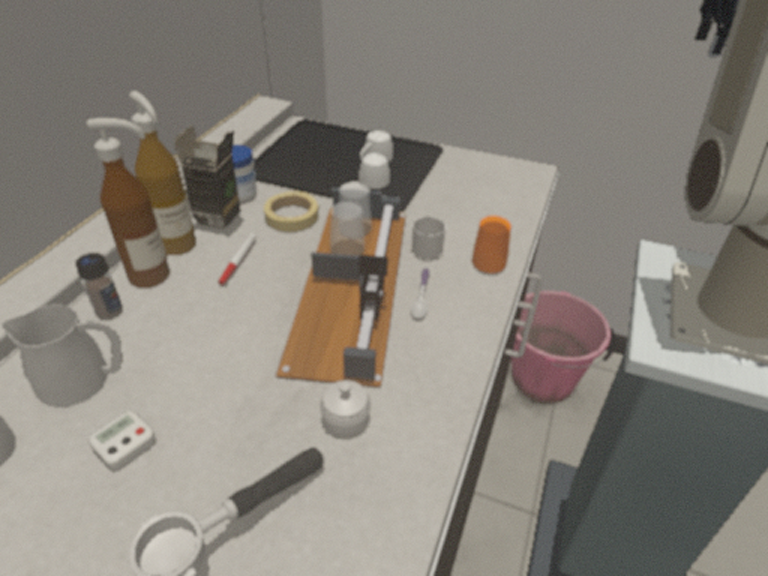

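Both views look along the keeper from the end-stop side: end stop at about (352,362)/1.5 in scene, jaw at (380,300)/1.5, and glasses behind the jaw. I'll enlarge both.

```bash
python3 -c "
from h import *
crop('scene0','sc',170,300,150,265,6); crop('side0','sd',185,285,115,260,5)"
```

```text
(no output)
```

View pics/sc.png

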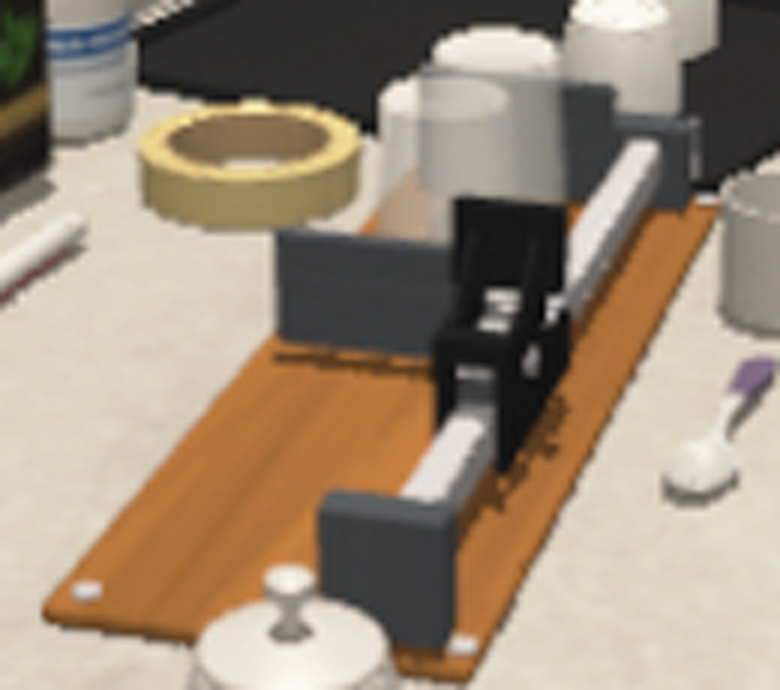

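View pics/sd.png

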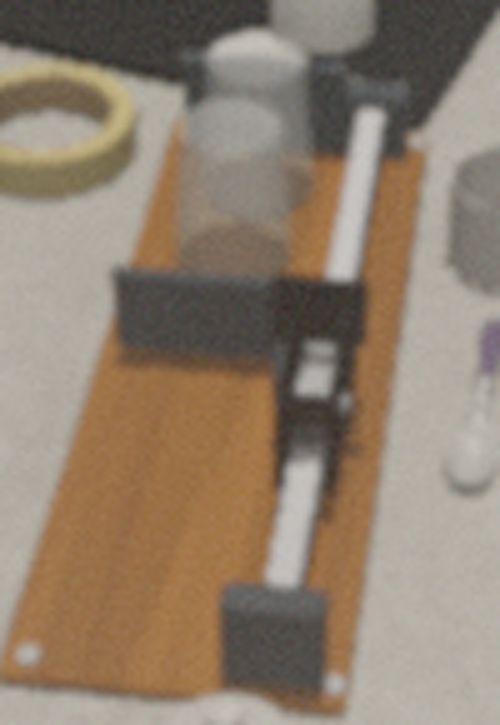

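```bash
cat > m.py <<'E'
from h import *
a,b=load('scene0'),load('side0')
A=lambda x,y:(a,((x+.5)/6-.5+170,(y+.5)/6-.5+150))
B=lambda x,y:(b,((x+.5)/5-.5+185,(y+.5)/5-.5+115))
P=dict(nl=(A(48,607),B(7,675),.008),nr=(A(470,664),B(345,705),.008),fr=(A(718,203),B(425,152),.008),
 esL=(A(322,497),B(222,588),.056),esR=(A(455,512),B(328,592),.056),
 ppL=(A(454,200),B(275,280),.102),ppR=(A(566,207),B(365,285),.102),
 jL=(A(277,232),B(115,270),.062))
for k,(p,q,z) in P.items(): print(k,onz(*p,z).round(4),onz(*q,z).round(4),tri([p,q]).round(4))
E
python3 m.py
```

```text
nl [0.6115 0.3839 0.008 ] [0.6058 0.3855 0.008 ] [0.6034 0.3913 0.0144]
nr [0.4714 0.3442 0.008 ] [0.4681 0.3476 0.008 ] [0.4666 0.3521 0.0136]
fr [ 0.5773 -0.0593  0.008 ] [ 0.5729 -0.0479  0.008 ] [ 0.568  -0.0366  0.0171]
esL [0.5246 0.3475 0.056 ] [0.523  0.3468 0.056 ] [0.5231 0.3484 0.0571]
esR [0.4823 0.3348 0.056 ] [0.4821 0.3327 0.056 ] [0.4829 0.3325 0.055 ]
ppL [0.5611 0.2026 0.102 ] [0.559  0.2049 0.102 ] [0.5577 0.208  0.1045]
ppR [0.5226 0.1882 0.102 ] [0.5202 0.1929 0.102 ] [0.5184 0.1968 0.1056]
jL [0.6556 0.1796 0.062 ] [0.6537 0.1802 0.062 ] [0.6528 0.1827 0.0638]
```

```bash
cat > plan.py <<'E'
import sys
from h import *
from scipy.spatial.transform import Rotation as R
def plan(tgt,yaw,n):  # rows to get to tgt, tool x yaw in deg
    o=telemetry.get_obs(); Rm=R.from_quat(o['tool_rot']); p=o['eef_pos'].copy()
    y0=np.degrees(np.arctan2(*Rm.as_matrix()[1::-1,0])); d=(yaw-y0+180)%360-180
    step=(np.array(tgt)-p)/n
    print(p.round(4),'yaw',y0.round(2),'tilt z',Rm.as_matrix()[:,2].round(4))
    for i in range(n):
        print((Rm.as_matrix().T@step*1000).round(0).tolist()+[round(-d/n,1)])
        Rm=Rm*R.from_euler('z',-d/n,degrees=True)
if __name__=='__main__':
    a=list(map(float,sys.argv[1:])); plan(a[:3],a[3],int(a[4]))
E
python3 plan.py .545 .175 .22 15.6 20
```

```text
[ 0.1191 -0.4851  0.2475] yaw -76.2 tilt z [-4.0e-04  1.8e-03 -1.0e+00]
[-27.0, -29.0, 1.0, np.float64(-4.6)]
[-25.0, -31.0, 1.0, np.float64(-4.6)]
[-22.0, -32.0, 1.0, np.float64(-4.6)]
[-19.0, -34.0, 1.0, np.float64(-4.6)]
[-17.0, -36.0, 1.0, np.float64(-4.6)]
[-14.0, -37.0, 1.0, np.float64(-4.6)]
[-11.0, -38.0, 1.0, np.float64(-4.6)]
[-8.0, -39.0, 1.0, np.float64(-4.6)]
[-5.0, -39.0, 1.0, np.float64(-4.6)]
[-1.0, -39.0, 1.0, np.float64(-4.6)]
[2.0, -39.0, 1.0, np.float64(-4.6)]
[5.0, -39.0, 1.0, np.float64(-4.6)]
[8.0, -38.0, 1.0, np.float64(-4.6)]
[11.0, -38.0, 1.0, np.float64(-4.6)]
[14.0, -37.0, 1.0, np.float64(-4.6)]
[17.0, -35.0, 1.0, np.float64(-4.6)]
[20.0, -34.0, 1.0, np.float64(-4.6)]
[22.0, -32.0, 1.0, np.float64(-4.6)]
[25.0, -30.0, 1.0, np.float64(-4.6)]
[27.0, -28.0, 1.0, np.float64(-4.6)]
```

Request:
{"method": "apply_moves", "body": {
  "moves": [
    [[-27,-29,1,-4.6],[-25,-31,1,-4.6],[-22,-32,1,-4.6],[-19,-34,1,-4.6],[-17,-36,1,-4.6],[-14,-37,1,-4.6],[-11,-38,1,-4.6],[-8,-39,1,-4.6],[-5,-39,1,-4.6],[-1,-39,1,-4.6]]
  ],
  "hand": -1
}}

```text
clock: 1.1
eef_pos: [0.3315, -0.1412, 0.2337]
tool_rot: [0.968, -0.251, -0.002, -0.003]
ft_force: [0.1, -0.3, 0.5]
grip_width: 0.0001
```

```bash
python3 plan.py .545 .175 .22 15.6 10
```

```text
[ 0.3315 -0.1412  0.2337] yaw -29.03 tilt z [-0.0032  0.0062 -1.    ]
[3.0, -38.0, 1.0, np.float64(-4.5)]
[6.0, -38.0, 1.0, np.float64(-4.5)]
[9.0, -37.0, 1.0, np.float64(-4.5)]
[12.0, -36.0, 1.0, np.float64(-4.5)]
[15.0, -35.0, 1.0, np.float64(-4.5)]
[18.0, -34.0, 1.0, np.float64(-4.5)]
[20.0, -32.0, 1.0, np.float64(-4.5)]
[23.0, -31.0, 1.0, np.float64(-4.5)]
[25.0, -29.0, 1.0, np.float64(-4.5)]
[27.0, -27.0, 1.0, np.float64(-4.5)]
```

Request:
{"method": "apply_moves", "body": {
  "moves": [
    [[3,-38,1,-4.5],[6,-38,1,-4.5],[9,-37,1,-4.5],[12,-36,1,-4.5],[15,-35,1,-4.5],[18,-34,1,-4.5],[20,-32,1,-4.5],[23,-31,1,-4.5],[25,-29,1,-4.5],[20,-20,1,-4.5]]
  ]
}}

```text
clock: 2.1
eef_pos: [0.5375, 0.1875, 0.2202]
tool_rot: [0.987, 0.158, -0.004, -0.003]
ft_force: [1.4, -0.3, -0.2]
grip_width: -0.0
```

```bash
python3 plan.py .545 .175 .22 15.6 2; python3 -c "
from h import *
c=snap('wrist','w1')
for n,p in dict(tab=(.545,.18,.062),es=(.503,.335,.056),pp=(.54,.197,.102)).items(): print(n,proj(c,p)*1.5)"
```

```text
[0.5375 0.1875 0.2202] yaw 18.16 tilt z [-0.0088  0.0039 -1.    ]
[2.0, 7.0, 0.0, np.float64(1.3)]
[2.0, 7.0, 0.0, np.float64(1.3)]
tab [[393.53707982 281.24512965]]
es [[411.10260214 -14.33932384]]
pp [[395.91144694 270.21964914]]
```

View pics/w1.png

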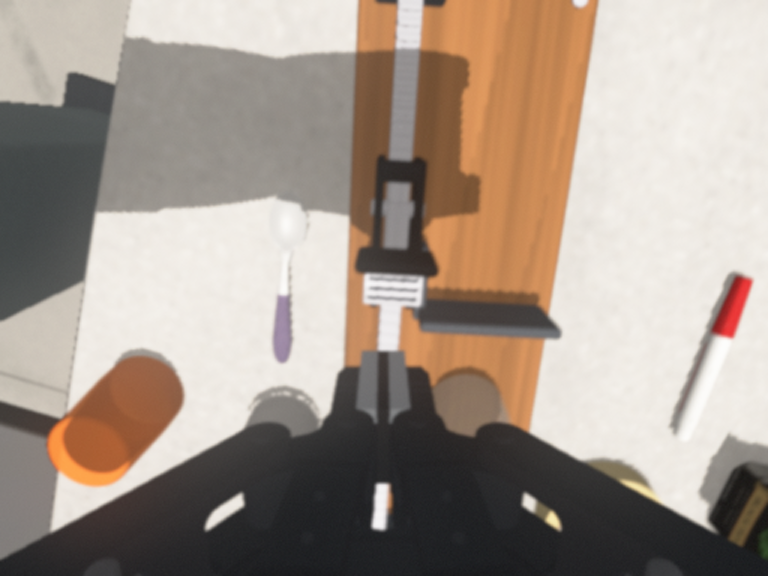

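The wrist view shows the ribbed pad (near edge mid about (394,305)), the push plate front edge at (397,273), and the bar running from (391,345) to (409,25). The area above the pad is clear.

```bash
python3 -c "
from h import *
c=load('w1')
q=lambda u,v,z:onz(c,((u+.5)/1.5-.5,(v+.5)/1.5-.5),z)[:2]
b1,b2=q(391,345,.042),q(409,25,.042); x=(b2-b1)/np.linalg.norm(b2-b1); print('yaw',np.degrees(np.arctan2(x[1],x[0])))
b1,b2=q(347,330,.008),q(357,40,.008);y=b2-b1; print('yaw board',np.degrees(np.arctan2(y[1],y[0])))
b1,b2=q(357,270,.102),q(437,275,.102);y=b2-b1; print('yaw plate',90+np.degrees(np.arctan2(-y[1],-y[0])),np.linalg.norm(y))
print('pad near edge->mid',q(394,305,.062)+.014*x, 'plate->mid',q(397,273,.102)-.016*x, 'barmid',x)
print('stop',q(410,3,.056), 'dist',(q(410,3,.056)-q(397,273,.102))@x)
"
python3 -c "
from h import telemetry as t;print(t.get_obs()['eef_pos'])"
```

```text
yaw 105.43552079810628
yaw board 105.15664182263426
yaw plate -75.4442495353052 0.041266671171172456
pad near edge->mid [0.54615031 0.17934276] plate->mid [0.54509826 0.18043388] barmid [-0.26615376  0.96393059]
stop [0.50497673 0.3270448 ] dist 0.13600124195558827
[0.5392501  0.19090412 0.21940531]
```

```bash
python3 plan.py .546 .178 .125 15.3 8
```

```text
[0.5393 0.1909 0.2194] yaw 18.45 tilt z [-0.0075  0.0066 -0.9999]
[0.0, 2.0, 12.0, np.float64(0.4)]
[0.0, 2.0, 12.0, np.float64(0.4)]
[0.0, 2.0, 12.0, np.float64(0.4)]
[0.0, 2.0, 12.0, np.float64(0.4)]
[0.0, 2.0, 12.0, np.float64(0.4)]
[0.0, 2.0, 12.0, np.float64(0.4)]
[0.0, 2.0, 12.0, np.float64(0.4)]
[0.0, 2.0, 12.0, np.float64(0.4)]
```

Request:
{"method": "apply_moves", "body": {
  "moves": [
    [[1,7,0,1.5],[1,7,0,1.5],[0,0,15,0],[0,0,15,0],[0,0,15,0],[0,0,15,0],[0,0,15,0],[0,0,15,0],[0,0,0,0],[0,0,0,0]]
  ]
}}

```text
clock: 3.15
eef_pos: [0.5422, 0.1643, 0.1264]
tool_rot: [0.993, 0.119, -0.006, -0.002]
ft_force: [0.2, 0.6, 0.2]
grip_width: 0.0004
```

```bash
sed -i 's/round(0)/round(1)/' plan.py; python3 plan.py .546 .178 .125 15.3 1; python3 -c "
from h import *
c=snap('wrist','w2')"
```

```text
[0.5422 0.1643 0.1264] yaw 13.69 tilt z [-0.0121  0.0018 -0.9999]
[6.9, -12.4, 1.4, np.float64(-1.6)]
```

View pics/w2.png

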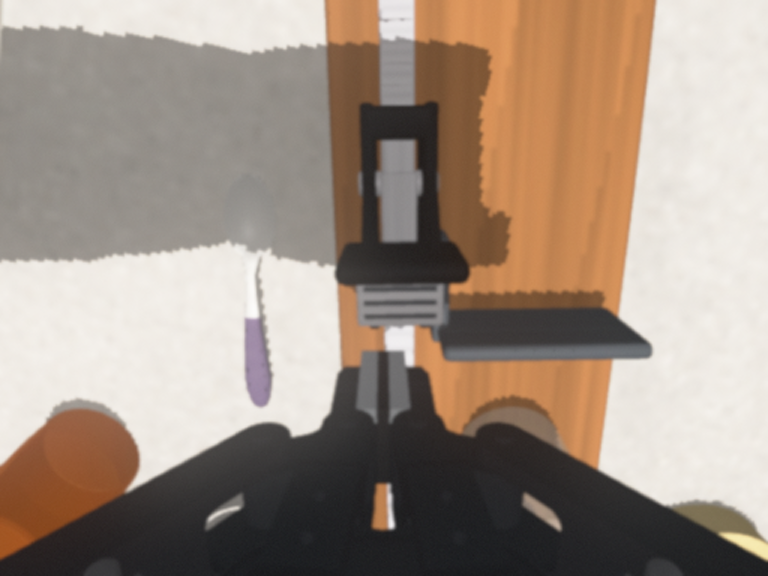

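```bash
python3 -c "
from h import *
c=load('w2')
q=lambda u,v,z:onz(c,((u+.5)/1.5-.5,(v+.5)/1.5-.5),z)[:2]
x=np.array([-.264,.9645])
print('pad',q(402,325,.062)+.014*x,'plate',q(402,281,.102)-.016*x, 'tipproj',proj(c,telemetry.get_obs()['eef_pos']-[0,0,.017])*1.5)
"; python3 plan.py .546 .178 .115 15.3 3
```

```text
pad [0.54503326 0.17865289] plate [0.54431356 0.17936613] tipproj [[385.06756311 376.82797335]]
[0.5421 0.1643 0.1264] yaw 13.69 tilt z [-0.0122  0.0016 -0.9999]
[2.4, -4.1, 3.8, np.float64(-0.5)]
[2.4, -4.1, 3.8, np.float64(-0.5)]
[2.5, -4.1, 3.8, np.float64(-0.5)]
```

Request:
{"method": "apply_moves", "body": {
  "moves": [
    [[2,-4,0,-0.5],[2,-4,0,-0.5],[2,-3,0,-0.5],[0,0,0,0],[0,0,0,0],[0,0,6,0],[0,0,6,0],[0,0,6,0],[0,0,0,0],[0,0,0,0]]
  ]
}}

```text
clock: 4.2
eef_pos: [0.5467, 0.1779, 0.1094]
tool_rot: [0.991, 0.133, -0.004, -0.002]
ft_force: [0.5, -0.6, 1.2]
grip_width: 0.0005
```

```bash
python3 plan.py .546 .1765 .084 15.3 3
```

```text
[0.5467 0.1779 0.1094] yaw 15.29 tilt z [-0.0081  0.0029 -1.    ]
[-0.3, 0.4, 8.5, np.float64(-0.0)]
[-0.3, 0.4, 8.5, np.float64(-0.0)]
[-0.3, 0.4, 8.5, np.float64(-0.0)]
```

Request:
{"method": "apply_moves", "body": {
  "moves": [
    [[0,1,5,0],[0,1,5,0],[0,0,5,0],[0,0,5,0],[0,0,4,0],[0,0,3,0],[0,0,0,0],[0,0,0,0],[0,0,0,0],[0,0,0,0]]
  ]
}}

```text
clock: 5.2
eef_pos: [0.5471, 0.1757, 0.08]
tool_rot: [0.991, 0.133, -0.004, -0.002]
ft_force: [0.2, 0.0, -0.0]
grip_width: -0.0002
```

```bash
python3 plan.py .546 .1765 .072 15.3 1;python3 -c "
from h import *
c=snap('side','s2');crop('side0','x',195,265,130,240,1);crop('s2','s2c',205,275,140,240,6)"
```

```text
[0.5471 0.1757 0.08  ] yaw 15.27 tilt z [-0.0081  0.0029 -1.    ]
[-0.8, -1.0, 8.0, np.float64(-0.0)]
```

View pics/s2c.png

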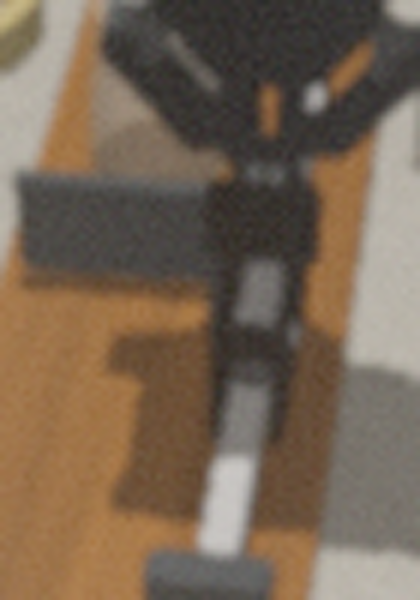

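The side view shows the closed fingers behind the push plate (plate centre about (260,215)) and centred on it, just above the pad. I press now.

Request:
{"method": "apply_moves", "body": {
  "moves": [
    [[-1,0,2,0],[0,0,2,0],[0,0,2,0],[0,0,2,0],[0,0,1,0],[0,0,1,0],[0,0,0,0],[0,0,0,0],[0,0,0,0],[0,0,0,0]]
  ]
}}

```text
clock: 6.25
eef_pos: [0.5466, 0.1751, 0.0752]
tool_rot: [0.991, 0.133, -0.001, -0.002]
ft_force: [-0.5, -1.0, 4.0]
grip_width: 0.0001
```

Request:
{"method": "apply_moves", "body": {
  "moves": [
    [[0,0,2,0],[0,0,2,0],[0,0,1,0],[0,0,1,0],[0,0,0,0],[0,0,0,0],[0,0,0,0],[0,0,0,0],[0,0,0,0],[0,0,0,0]]
  ]
}}

```text
clock: 7.25
eef_pos: [0.5466, 0.175, 0.0748]
tool_rot: [0.991, 0.133, 0.0, -0.003]
ft_force: [-2.0, 0.5, 4.7]
grip_width: 0.0
```

Request:
{"method": "apply_moves", "body": {
  "moves": [
    [[0,0,2,0],[0,0,2,0],[0,0,2,0],[0,0,2,0],[0,0,2,0],[0,0,1.5,0],[0,0,1,0],[0,0,1,0],[0,0,1,0],[0,0,1,0]]
  ]
}}

```text
clock: 8.25
eef_pos: [0.5467, 0.1745, 0.0701]
tool_rot: [0.991, 0.132, 0.004, -0.003]
ft_force: [-1.9, -2.1, 7.6]
grip_width: 0.0
```

Request:
{"method": "apply_moves", "body": {
  "moves": [
    [[0,-2,0.8,0],[0,-3,0.8,0],[0,-3,0.8,0],[0,-3,0.8,0],[0,-3,0.8,0],[0,-3,0.8,0],[0,-3,0.8,0],[0,-3,0.8,0],[0,-3,0.8,0],[0,-3,0.8,0]]
  ]
}}

```text
clock: 9.25
eef_pos: [0.5399, 0.1997, 0.0703]
tool_rot: [0.991, 0.131, 0.007, -0.0]
ft_force: [-1.7, -1.8, 6.9]
grip_width: 0.0002
```

```bash
python3 plan.py .524 .257 .071 15.3 10
```

```text
[0.5399 0.1997 0.0703] yaw 15.02 tilt z [ 0.013   0.0025 -0.9999]
[-0.0, -5.9, -0.1, np.float64(-0.0)]
[-0.0, -5.9, -0.1, np.float64(-0.0)]
[-0.0, -5.9, -0.1, np.float64(-0.0)]
[-0.0, -5.9, -0.1, np.float64(-0.0)]
[-0.0, -5.9, -0.1, np.float64(-0.0)]
[-0.0, -5.9, -0.1, np.float64(-0.0)]
[-0.0, -5.9, -0.1, np.float64(-0.0)]
[-0.0, -5.9, -0.1, np.float64(-0.0)]
[-0.0, -5.9, -0.1, np.float64(-0.0)]
[-0.0, -5.9, -0.1, np.float64(-0.0)]
```

Request:
{"method": "apply_moves", "body": {
  "moves": [
    [[0,-4,0.8,0],[0,-4,0.8,0],[0,-4,0.8,0],[0,-4,0.8,0],[0,-4,0.8,0],[0,-4,0.8,0],[0,-4,0.8,0],[0,-4,0.8,0],[0,-4,0.8,0],[0,-4,0.8,0]]
  ]
}}

```text
clock: 10.25
eef_pos: [0.5302, 0.2364, 0.0703]
tool_rot: [0.992, 0.129, 0.01, 0.002]
ft_force: [-2.6, -2.6, 7.8]
grip_width: 0.0001
```

Request:
{"method": "apply_moves", "body": {
  "moves": [
    [[0,-3,0.8,0],[0,-3,0.8,0],[0,-3,0.8,0],[0,-3,0.8,0],[0,-2,0.8,0],[0,-2,0.8,0],[0,-2,0.8,0],[0,-2,0.8,0],[0,-2,0.8,0],[0,-2,0.8,0]]
  ]
}}

```text
clock: 11.25
eef_pos: [0.5242, 0.2585, 0.0703]
tool_rot: [0.992, 0.129, 0.012, 0.003]
ft_force: [-1.9, -1.6, 7.3]
grip_width: 0.0
```

Request:
{"method": "apply_moves", "body": {
  "moves": [
    [[0,-2,0.8,0],[0,-2,0.8,0],[0,-2,0.8,0],[0,-2,0.8,0],[0,-2,0.8,0],[0,-2,0.8,0],[0,-2,0.8,0],[0,-2,0.8,0],[0,-2,0.8,0],[0,-2,0.8,0]]
  ]
}}

```text
clock: 12.25
eef_pos: [0.5237, 0.2599, 0.0706]
tool_rot: [0.992, 0.122, 0.017, 0.022]
ft_force: [-2.6, -5.4, 9.3]
grip_width: 0.0001
```

```bash
python3 -c "
from h import *
c=snap('scene','s3');crop('s3','s3c',200,300,130,260,4.5)"
```

```text
(no output)
```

View pics/s3c.png

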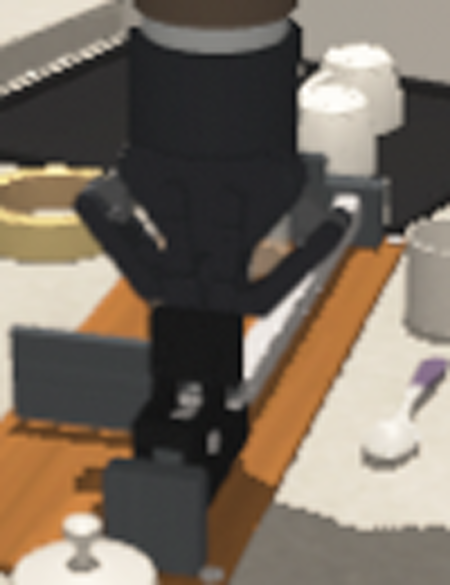

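Request:
{"method": "apply_moves", "body": {
  "moves": [
    [[0,-3,0.8,0],[0,-3,0.8,0],[0,-3,0.8,0],[0,-3,0.8,0],[0,-3,0.8,0],[0,-3,0.8,0],[0,-2,0.8,0],[0,-2,0.8,0],[0,-1,0.5,0],[0,-1,0.5,0]]
  ]
}}

```text
clock: 13.3
eef_pos: [0.5233, 0.2605, 0.0713]
tool_rot: [0.992, 0.114, 0.022, 0.044]
ft_force: [-1.1, -3.1, 6.5]
grip_width: -0.0002
```

Request:
{"method": "apply_moves", "body": {
  "moves": [
    [[0,0,-4,0],[0,0,-4,0],[0,0.5,-4,0],[0,1,-4,0],[0,2,-4,0],[0,2,-5,0],[0,2,-5,0],[0,2,-8,0],[0,0,-10,0],[0,0,-10,0]]
  ]
}}

```text
clock: 14.3
eef_pos: [0.5215, 0.255, 0.1318]
tool_rot: [0.992, 0.114, 0.021, 0.045]
ft_force: [0.8, 0.4, -0.4]
grip_width: -0.0002
```

Now up and back to see the result.

Request:
{"method": "apply_moves", "body": {
  "moves": [
    [[0,0,-15,0],[0,0,-15,0],[0,0,-15,0],[0,0,-15,0],[0,15,-12,0],[0,20,0,0],[0,20,0,0],[0,15,0,0],[0,0,0,0],[0,0,0,0]]
  ]
}}

```text
clock: 15.3
eef_pos: [0.5358, 0.1897, 0.2232]
tool_rot: [0.992, 0.114, 0.026, 0.043]
ft_force: [-0.9, 0.0, -0.3]
grip_width: 0.0001
```

```bash
python3 -c "
from h import *
snap('wrist','w4');snap('side','s4');snap('scene','c4')
a=cv2.imread('pics/w4.png'); 
crop('s4','s4c',185,285,115,260,4); crop('c4','c4c',170,300,135,280,4)
b=cv2.imread('pics/s4c.png');d=cv2.imread('pics/c4c.png')
w=cv2.resize(a[:,250:560],None,fx=1,fy=580/576)[:, :]
m=np.hstack([cv2.resize(i,None,fx=580/i.shape[0]*.65,fy=580/i.shape[0]*.65) for i in (w,b,d)]);print(m.shape);m=m[:,:800];cv2.imwrite('pics/m4.png',m)
cv2.imwrite('pics/w4.png',a)"
```

```text
(377, 800, 3)
```

View pics/w4.png

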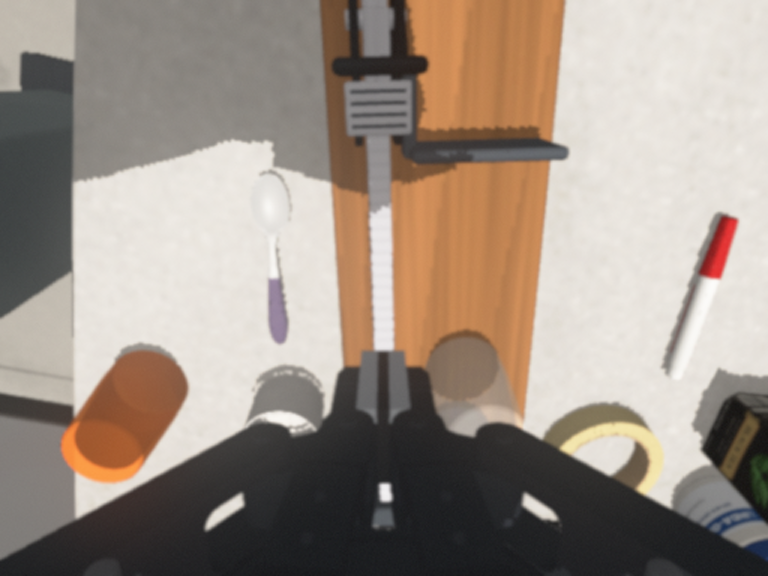

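View pics/m4.png

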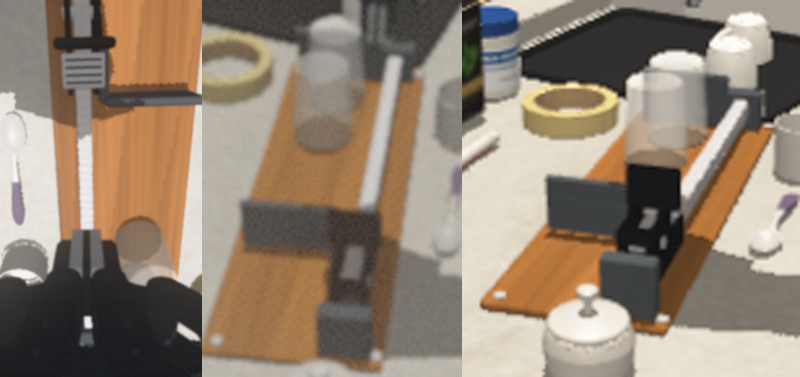

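The jaw now stands at the end-stop end and the glasses are where they were. I'll take one closer look at the gap to the end stop.

Request:
{"method": "apply_moves", "body": {
  "moves": [
    [[0,-15,0,0],[0,-15,0,0],[0,-15,0,0],[0,-15,0,0],[0,-10,0,0],[0,-10,0,0],[0,0,0,0],[0,0,0,0],[0,0,0,0],[0,0,0,0]]
  ]
}}

```text
clock: 16.45
eef_pos: [0.5137, 0.2789, 0.213]
tool_rot: [0.992, 0.118, 0.024, 0.044]
ft_force: [0.2, -0.5, -0.8]
grip_width: -0.0
```

```bash
python3 -c "
from h import *
snap('wrist','w5');crop('w5','w5c',190,350,40,260,2.7)"
```

```text
(no output)
```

View pics/w5c.png

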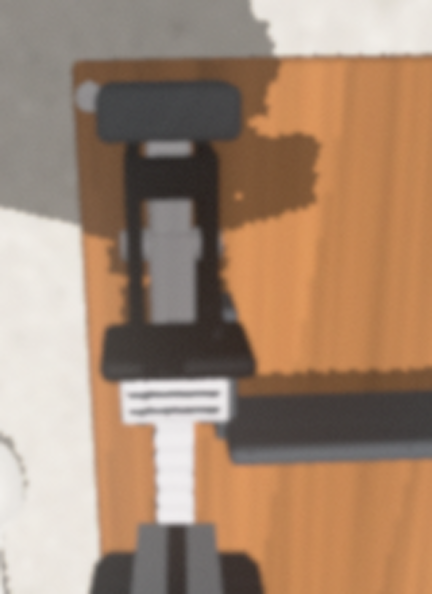

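```bash
python3 -c "
from h import *
c=load('w5')
q=lambda u,v,z:onz(c,((u+.5)/2.7-.5+190,(v+.5)/2.7-.5+40),z)[:2]
x=np.array([-.264,.9645]); s=q(170,141,.056)
print('stop',s,'pad edge dist',(s-q(177,423,.062))@x*1e3,'(90)  plate',(s-q(180,362,.102))@x*1e3,(s-q(180,378,.102))@x*1e3,'(60)')"
```

```text
stop [0.50316956 0.33626291] pad edge dist 89.76130732420071 (90)  plate 53.957079282452206 58.6511397225803 (60)
```

```bash
python3 -c "
from h import *
print(workorder.job_done()); o=telemetry.get_obs(); print(o['clock'],o['ft_force'])"
```

```text
the job is handed in; nothing more can be done
None
the job is handed in; nothing more can be done
```

The jaw is home against the end stop and the job is handed in, at about 16.5 s of the 32 s allowed. I pressed the tab about 9 mm with the closed fingertips and pushed the jaw about 78 mm along the bar with the tab held down. The jaw then stopped moving and the push force rose to about 5 N. After that I lifted straight off and took the hand clear.

- **Jaw position:** in the last wrist picture the carriage's side rails touch the end stop. The pad's near edge is 89.8 mm from the stop, where 90 mm is expected. The push face is about 58.7 mm from it, where 60 mm is expected, which is within measuring error.
- **Other things:** both glasses in the row looked unmoved, and so did the teaspoon, dosing cup and sugar pot; I judged these by eye only.
- **Forces:** the highest force reading was about 11 N, and the hand was touching nothing at the end.
- **What did not go to plan:**
  - My early estimate of the travel left was 76 mm, about 2 mm short of what the jaw moved.
  - The tab went down about 9 mm rather than the advised 7 mm.
  - The tool tilted by about 5° during the last push.

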